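# Seat the pattern card and hold the clip open over it

### The arm

A 6-joint arm with a two-finger parallel gripper is mounted at the origin on the work surface. World frame = base frame: x ahead of the robot, y to its left, z up, the work surface at z = 0. Lengths are in m, angles in rad, forces in N, time in s.
With the tool pointing down it reaches from about 0.375 to 0.975 m from the base axis. Payload 3.8 kg.
Tool frame: the origin (TCP) lies at the very end of the fingers, on their centre line; the grasp point (between the pads) lies bot.grasp_offset behind it (bot.grasp_offset is the distance from the TCP to the grasp point, in m); y points along the fingers, x is the direction in which the jaws open and shut, and the axes are right-handed (so a half turn about y gives the same grasp; the last joint's range is limited). The gripper opens to 85 mm and grips with 20 to 120 N. Pads are 22 mm wide; open, the fingers measure 114 mm over their backs; the gripper's body (76 mm by 85 mm) begins 54 mm behind the grasp point. The pads swing forward as they close: fully open they stand 13 mm farther back than shut.
Start: joints at [1.283, 0.264, 1.604, -0, 1.274, -0.037], TCP at [0.168, 0.654, 0.231] pointing down, gripper open.
Joint ranges: [-2.63, 2.63], [-0.94, 2.18], [0.31, 2.57], [-1.31, 4.45], [0, 2.66], [-2.55, 2.55]. Speed limits (rad/s): [2.57, 2.57, 3.14, 3.14, 3.14, 3.14].

### API

Orientations are given as a rotation vector (axis times angle).
In Python, from workcell import sensors, read_camera, job, bot gives the robot as it stands.
- The arm moves only by the tool arm_command, never from a script. Its argument "deltas" is a list of rows, each a list of 4 numbers: the shift along the tool's x, y, z in m, then the turn about the tool's y in rad. A call has 1 to 20 rows; each row shifts and turns the commanded pose from where the row before left it, along the tool's axes as they then stand; what a row does not reach is not made up. A row lasts 1/8 s, in which the tool goes at most 62.5 mm and 10.7 degrees, less where a joint would pass 70% of its speed; a pose out of reach is approached as far as the arm can. A call is refused whole if a number of a shift passes 0.0625 or a number of a turn 0.188, either way. A call with a gripper value outside its range is refused whole. "fingers" is the finger opening in m, from 0 to 0.0854, set as the call begins (left out, the last holds). The fingers move at their own pace and stop on an object; "newtons" is the grip in N (left out, the last holds). Time passes only in rows, so rows that do not move let the fingers close. It gives the time, the measured TCP pose, the force and the opening at its end, in the units of the state.
- sensors.read_state(): the state, without advancing time (a new reading comes with each control period).
- read_camera(name): name is "side" or "top"; returns a dict with "color" (420x560x3 uint8, red, green, blue), "vfov" (degrees; the focal length in pixels is half the picture's height over the tangent of half this angle, whatever the lens; pixels are square), "cx", "cy" (the principal point, pixels), "R" (3x3) and "t" (3): a world point X has camera coordinates R X + t. Camera axes: x right, y down, z forward; pixel columns grow to the right and rows downward; lengths in m; the calibration is good to about 2 mm. A picture is of the moment at which its call begins. There is no depth.
- job.finish_job(): hands the job in, once; it reports no verdict.
The state is a dict: "time": time; "q": joint angles; "joint_vel": joint speeds; "joint_torque": joint torques, N m; "tool_pos": TCP position; "tcp_rot": TCP orientation; "wrist_force": force on the tool from outside, world axes, zero at the start; "torque": the same for the moment, N m; "width": opening from 0.0 (shut) to 1.0 (fully open).
Only numpy, scipy, OpenCV 4.12 (cv2) and the standard library are available. Lean on these libraries where they do the work, as an engineer would, in place of code of your own. Each camera call takes 0.05 s, during which the arm holds its last target.

### The job

The pattern card sits cocked in its wooden stand: first press its raised end down until the card sits level, right down in the groove. Then take the red spring clip off the caddy's divider by squeezing its handles, and hold it gaping wide over the middle of the card's top edge, one jaw well down on each side and nothing of it touching card or stand, so that I can slip a yarn label in. Finish while holding it there squeezed open; leave the caddy unturned and the other things where they are.

Things in the scene. Friction and masses are not known exactly. Their poses are not given: they have to be found in the camera images.
- clip: Red plastic spring clip, 100 mm tall, 24 mm wide along its pin, jaws down on the caddy's 3 mm divider. Origin on the steel pin half-way up: handles end 49 mm above, jaws 50 mm below (16 mm below the divider's top). x along the pin (along the divider), y across the handles, z up; axes of lever A. Handles splay like a V: 18 mm over the outer faces at the pin, 40 mm at their tops. 46 g
- jaw_a (a point): Inner corner of lever A's jaw tip, mid-width (lever A: the clip's +y side). Squeezed evenly, each lever turns half of the joint angle and the pin stays midway; fully open the tips lie 48 mm below the pin, about 25 mm apart, and the throat is empty from the tips up to 6 mm below the pin
- jaw_b (a point): Inner corner of lever B's jaw tip, mid-width (lever B: the clip's -y side)
- clip_lever (a joint): Opening of the clip, rad: 0 as parked on the divider (jaws 3 mm apart), -0.06 shut. Squeezing the handle tops together along y, 6 N rising to 9 N against the spring, opens it to 0.44, where a built-in stop leaves the handles parallel, 18 mm over their outer faces, so the gripper may simply close on them
- card (a joint): How far the card is cocked in its groove, rad: 0 is level and fully down, 0.07 to 0.11 at the start. It pivots in its plane about its lower corner at the stand's -y end, the +y end rides up; friction of the felt-lined groove holds it, about 4 N on the raised end (up to 10 N if the fingertip drags) pushes it down to its stop at 0
- card_top (a point): Middle of the top edge of the pattern card: a stiff upright cream card with a stitch chart in blue and brown on both faces, 160 mm wide, 90 mm tall, 3 mm thick. z up in the card's plane, y along the top edge towards the raised end, x square to the faces. When the card is level this point is 98 mm above the table
- card_high_end (a point): Point on the card's top edge 18 mm from the raised (+y) end, 62 mm from card_top: where to press; as the card levels it sinks and also moves some 6 to 10 mm along the stand's +y, to end 62 mm from the stand's middle and 98 mm above the table
- stand: Heavy beech card stand, fixed, 70 x 196 mm and 26 mm high, groove 18 mm deep along its y axis; origin under its middle on the table
- carousel: Grey-green plastic revolving caddy on a fixed foot, 260 mm across; origin on the table at its axis. Its tray floor is 20 mm, its rim 59 mm, its hub knob 86 mm and the straight divider's top edge 70 mm above the table; the divider runs along the carousel's x axis from rim to rim through the hub, the clip sits 55 to 85 mm from the axis on the -x half
- tray (a joint): Turn of the caddy's tray on its foot, rad, 0 at the start; stiff, but turns either way if pushed with about 3 N at the rim
- gauge: Aluminium knitting gauge frame, 100 x 70 x 3 mm, lying in the caddy; bystander, origin under its centre
- thimble: Black plastic thimble, 20 mm across, 23 mm tall, in the caddy; bystander, origin under it
- bead_cup: Glass cup of wooden beads, 54 mm across, 66 mm tall, in the caddy on the half away from the clip; bystander, origin under it
- pliers: Stainless bent-nose pliers, about 115 mm long, 11 mm high, lying in the caddy; bystander, origin under the middle
- wax_tin: Flat round boot-wax tin, 83 mm across, 27 mm high, on the table; bystander, origin under it
- torch: Dark metal pocket torch, 122 mm long, 36 mm head, lying on the table; bystander, origin under its middle
- boot_brush: Wooden boot brush, 120 x 45 x 40 mm, on the table; bystander, origin under it

How it is judged:
On the way, in this order (a step that is already met when the one before it is completed fails the run):
1. the card is pressed down level in its groove (value of joint card below 0.015 rad), for 0.2 s.
2. the clip is squeezed open in the gripper and lifted clear of the caddy (value of joint clip_lever above 0.25 rad and distance of clip from where it was at the start of the episode above 0.03 m and contact force between clip and carousel below 0.05 N and contact force between the fingers and clip above 2 N), for 0.2 s.
At the end, for the whole second after the job is handed in: Last second: card level within 0.02 rad; clip over 0.30 rad open, still, held by the fingers, touching neither card nor stand; jaw tips either side of the card, 5 mm or more off its mid-plane, 8 mm or more below its top edge, within 25 mm of the middle; pin along the edge within 0.30 rad (value of joint card below 0.02 rad and value of joint clip_lever above 0.3 rad and ((x of jaw_a in the frame of card_top above 0.005 m and x of jaw_b in the frame of card_top below -0.005 m) or (x of jaw_b in the frame of card_top above 0.005 m and x of jaw_a in the frame of card_top below -0.005 m)) and z of each of jaw_a, jaw_b in the frame of card_top below -0.008 m and y of jaw_a in the frame of card_top between -0.025 and 0.025 m and y of jaw_b in the frame of card_top between -0.025 and 0.025 m and angle between the x axis of clip and the y axis of card_top, either way round below 0.3 rad and contact force between the fingers and clip above 2 N and contact force between clip and stand below 0.1 N and linear speed of clip below 0.02 m/s); the arm keeps its last pose, push and grip.
It fails at once if the caddy's tray is turned by more than 0.2 rad (value of joint tray above 0.2 rad or value of joint tray below -0.2 rad).
It fails at once if a bystander is moved by more than 30 mm (distance of any of gauge, thimble, bead_cup, pliers, wax_tin, torch, boot_brush from where it was at the start of the episode above 0.03 m).
It also fails if it takes over 46 s, if anything falls off the work surface, if the arm or the gripper's body presses on something with over 40 N, if the wrist force passes 120 N, or if a joint passes its speed limit or range.

## Working session

There is one attempt and no reset: what is moved stays moved. The work goes in short steps, Python scripts to look and compute and a tool call to move; the robot and the scene stay as the last step left them, time stands still between calls to the robot, and variables do not carry over. Pictures are saved under pics/ and viewed, and the job is handed in when it is done.

Besides the shell and the picture viewer there is one more tool, called after ">>>" by a JSON object that holds its "op" and its "data", one argument or row to a line. arm_command: Moves the arm, as the interface text tells. Its arguments: {"type":"object","properties":{"deltas":{"type":"array"},"fingers":{"type":"number"},"newtons":{"type":"number"}},"required":["deltas"]}

```bash
ls; mkdir -p pics
cat > h.py <<'E'
import numpy as np, cv2
from workcell import sensors, read_camera, job, bot
from scipy.spatial.transform import Rotation as Ro
def cam(n,save=None):
    c=read_camera(n); c['f']=c['color'].shape[0]/2/np.tan(np.radians(c['vfov'])/2)
    c['R']=np.array(c['R']);c['t']=np.array(c['t'])
    if save: cv2.imwrite(save,c['color'][:,:,::-1])
    return c
def ray(c,u,v):
    d=c['R'].T@np.array([(u-c['cx'])/c['f'],(v-c['cy'])/c['f'],1]); return -c['R'].T@c['t'],d/np.linalg.norm(d)
def onz(c,u,v,z):
    o,d=ray(c,u,v); return o+d*(z-o[2])/d[2]
def proj(c,X):
    p=c['R']@np.array(X)+c['t']; return c['f']*p[:2]/p[2]+[c['cx'],c['cy']]
def tri(c1,p1,c2,p2):
    o1,d1=ray(c1,*p1);o2,d2=ray(c2,*p2)
    A=np.stack([d1,-d2],1);s=np.linalg.lstsq(A,o2-o1,rcond=None)[0]
    a=o1+d1*s[0];b=o2+d2*s[1];return (a+b)/2,np.linalg.norm(a-b)
E
python3 - <<'E'
from h import *
np.set_printoptions(precision=4,suppress=True)
for n in('top','side'):
    c=cam(n,f'pics/{n}0.png'); print(n,c['color'].shape,c['f'],c['cx'],c['cy'],-c['R'].T@c['t'],c['R'],[k for k in c])
print(sensors.read_state(),bot.grasp_offset)
E
```

```text
pics
top (420, 560, 3) 496.8221039561117 276.7384704099313 205.66935855182012 [0.5036 0.0886 1.2116] [[ 0.0144 -0.9995  0.0285]
 [-0.9948 -0.0172 -0.1009]
 [ 0.1013 -0.0269 -0.9945]] ['color', 'vfov', 'cx', 'cy', 'R', 't', 'f']
side (420, 560, 3) 411.6977692792526 273.1157447436617 213.78003523824657 [ 0.2665 -0.5734  0.7916] [[ 0.8799 -0.475  -0.0107]
 [-0.3349 -0.6041 -0.7232]
 [ 0.337   0.6399 -0.6906]] ['color', 'vfov', 'cx', 'cy', 'R', 't', 'f']
{'time': 0.1, 'q': array([ 1.2831,  0.2647,  1.6053, -0.    ,  1.2737, -0.0369]), 'joint_vel': array([-0.0009, -0.0019, -0.0039, -0.0001,  0.0012,  0.0002]), 'joint_torque': array([  0.0027, -51.6702, -36.8598,  -0.0001,   0.0063,   0.    ]), 'tool_pos': array([0.1673, 0.6532, 0.23  ]), 'tcp_rot': array([-1.3187, -1.0213,  1.0241]), 'wrist_force': array([-0.5078, -0.2742,  0.6894]), 'torque': array([ 0.0162, -0.0899, -0.0073]), 'width': 1.0022499242648601} 0.0187
```

View pics/top0.png

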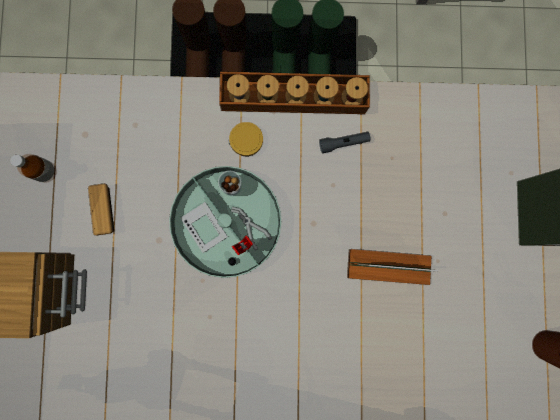

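View pics/side0.png

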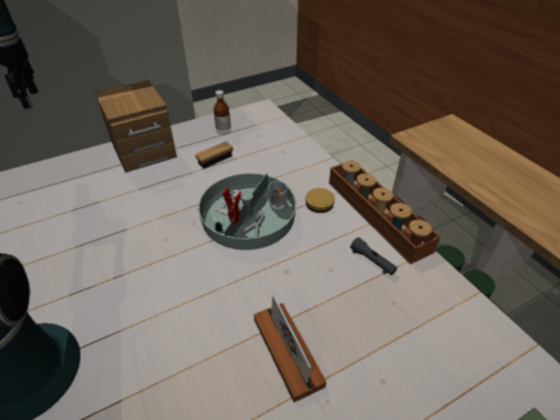

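The top view shows the caddy at about (225,222), the clip at about (242,245) and the stand from (349,265) to (432,268). The side view shows the clip at (232,207), and the card's far end looks raised, near (273,300). Next I'll enlarge these areas.

Run:
```python
import cv2,numpy as np
t=cv2.imread('pics/top0.png');s=cv2.imread('pics/side0.png')
def crop(i,x,y,w,h,k,n):
    o=cv2.resize(i[y:y+h,x:x+w],None,fx=k,fy=k,interpolation=cv2.INTER_CUBIC); o=cv2.convertScaleAbs(o,alpha=1.4,beta=20);cv2.imwrite(n,o)
crop(t,165,160,120,120,5,'pics/ct.png');crop(t,335,235,110,60,7,'pics/st.png')
crop(s,190,160,120,100,6,'pics/cs.png');crop(s,240,285,100,120,5,'pics/ss.png')
```

```text
(no output)
```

View pics/ct.png

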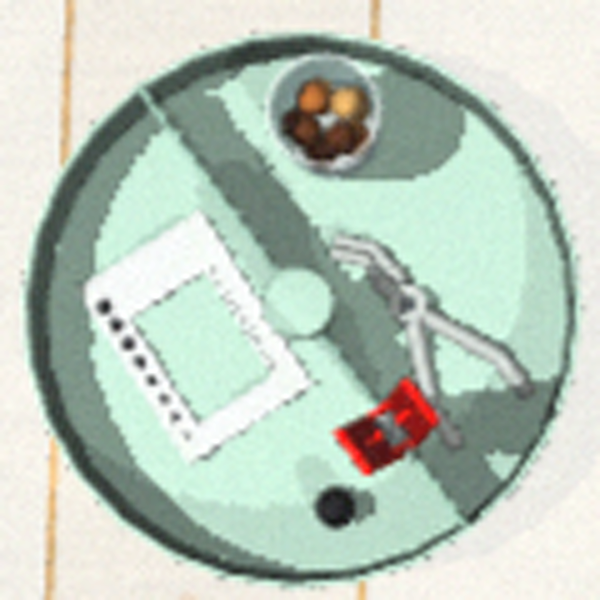

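View pics/st.png

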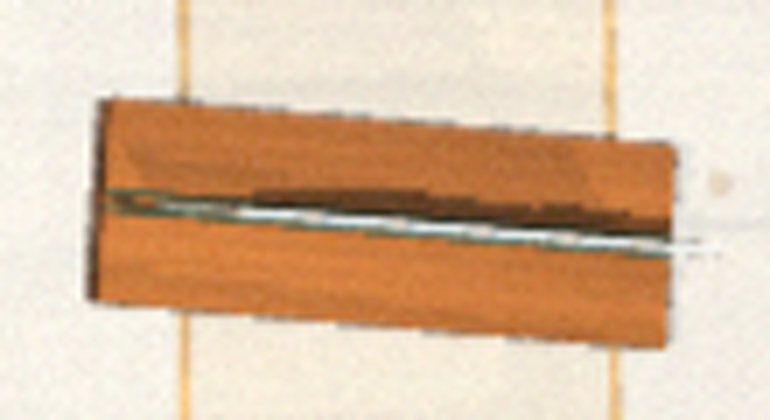

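View pics/cs.png

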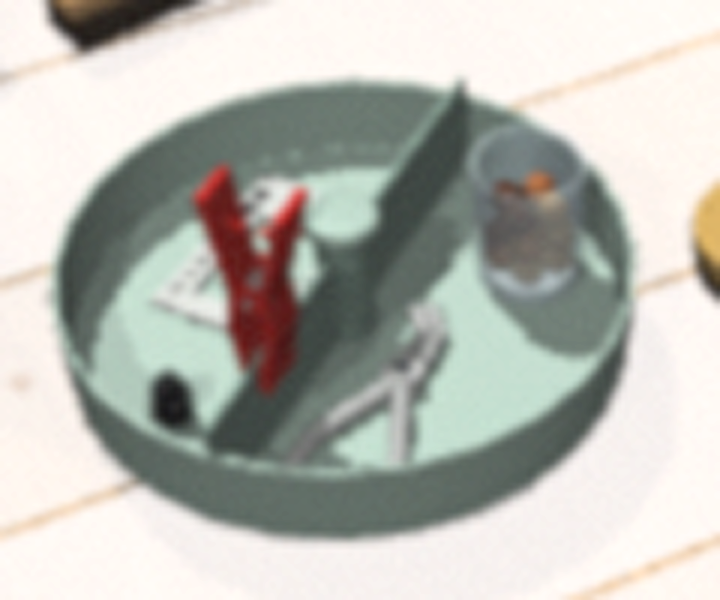

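View pics/ss.png

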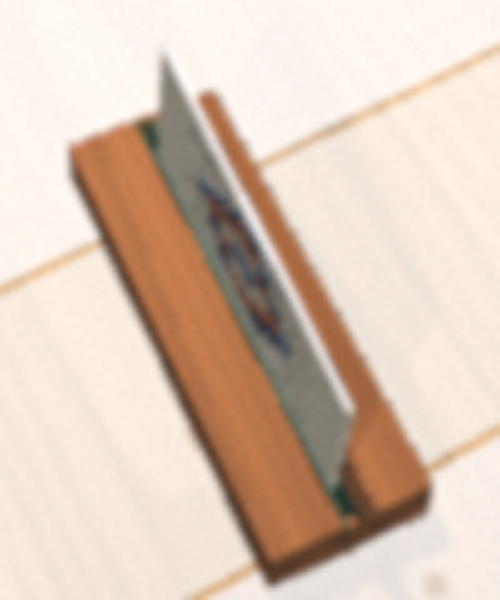

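Run:
```python
from h import *
np.set_printoptions(precision=4,suppress=True)
t=cam('top');s=cam('side')
T=lambda x,y:(335+(x-3)/7,235+(y-3)/7)
S=lambda x,y:(240+(x-2)/5,285+(y-2)/5)
print('stand top corners from top');P=[onz(t,*T(*p),.026) for p in [(108,100),(675,145),(667,347),(100,300)]]
for p in P:print(p)
print(np.mean(P,0),'from side:')
P=[onz(s,*S(*p),.026) for p in [(208,95),(430,490),(270,572),(72,148)]]
for p in P:print(p)
print(np.mean(P,0))
a,e=tri(t,T(240,212),s,S(165,52));print('far corner',a,e)
b,e=tri(t,T(712,250),s,S(350,412));print('near',b,e,np.linalg.norm(a-b))
# clip / caddy: red mask
T=lambda x,y:(165+(x-2)/5,160+(y-2)/5)
S=lambda x,y:(190+(x-2.5)/6,160+(y-2.5)/6)
print('caddy centre rim', onz(t,*T((28+575)/2,(33+585)/2),.059), 'hub',onz(t,*T(298,302),.086),onz(s,*S(345,212),.086))
print('divider ends',onz(t,*T(147,92),.07),onz(t,*T(470,520),.07))
c=onz(t,*T(298,302),.086)
# handle tops in top view
for nm,p in dict(h1a=(337,433),h1b=(368,474),h2a=(408,378),h2b=(438,418)).items(): print(nm,onz(t,*T(*p),.135))
for p in [(215,178),(298,197)]: print('side handle',onz(s,*S(*p),.135))
```

```text
stand top corners from top
[ 0.5237 -0.12    0.026 ]
[ 0.5112 -0.315   0.026 ]
[ 0.4427 -0.3111  0.026 ]
[ 0.456  -0.1172  0.026 ]
[ 0.4834 -0.2158  0.026 ] from side:
[ 0.5202 -0.1233  0.026 ]
[ 0.508  -0.3165  0.026 ]
[ 0.4398 -0.3138  0.026 ]
[ 0.456  -0.1186  0.026 ]
[ 0.481  -0.2181  0.026 ]
far corner [ 0.4874 -0.147   0.1101] 0.0004332321352749048
near [ 0.4772 -0.3029  0.0949] 0.00031063467799040455 0.15692583589701736
caddy centre rim [0.5823 0.1771 0.059 ] hub [0.5836 0.1767 0.086 ] [0.5853 0.1762 0.086 ]
divider ends [0.6809 0.25   0.07  ] [0.4863 0.0972 0.07  ]
h1a [0.5238 0.1547 0.135 ]
h1b [0.5064 0.1409 0.135 ]
h2a [0.5479 0.1246 0.135 ]
h2b [0.5309 0.1113 0.135 ]
side handle [0.5256 0.1693 0.135 ]
side handle [0.5504 0.1418 0.135 ]
```

Run:
```python
from h import *
np.set_printoptions(precision=4,suppress=True)
t=cam('top');s=cam('side')
T=lambda x,y:(165+(x-2)/5,160+(y-2)/5)
S=lambda x,y:(190+(x-2.5)/6,160+(y-2.5)/6)
H=[onz(t,*T(*p),.152) for p in [(337,433),(368,474),(408,378),(438,418)]]
for h in H:print(h)
print('centre',np.mean(H,0))
m1=(H[0]+H[1])/2;m2=(H[2]+H[3])/2;print('across',(m1-m2),np.linalg.norm(m1-m2))
for nm,p,q in [('h1',(354,455),(215,178)),('h2',(424,399),(298,197))]: print(nm,tri(t,T(*p),s,S(*q)))
for n,c in(('t',t),('s',s)):
    h=cv2.cvtColor(c['color'],cv2.COLOR_RGB2HSV); m=((h[...,0]<6)|(h[...,0]>174))&(h[...,1]>150)&(h[...,2]>50)
    m=m.astype(np.uint8); k,l,st,ce=cv2.connectedComponentsWithStats(m); i=1+np.argmax(st[1:,4]); print(n,st[i],ce[i])
    pts=np.argwhere(l==i)[:,::-1].astype(np.float32); r=cv2.minAreaRect(pts);print(r)
    if n=='t':
        c4=[onz(t,*p,.152) for p in cv2.boxPoints(r)];print(np.array(c4),np.mean(c4,0))
st=sensors.read_state();print(Ro.from_rotvec(st['tcp_rot']).as_matrix())
# clip expected: on divider line 55-85mm from axis
c=np.array([.5836,.1767]);d=np.array([.1946,.1528]);d/=np.linalg.norm(d)
ctr=np.mean(H,0)[:2];print('along/off',(ctr-c)@d,(ctr-c)@[-d[1],d[0]],d,np.degrees(np.arctan2(d[1],d[0])))
```

```text
[0.5235 0.1536 0.152 ]
[0.5063 0.1401 0.152 ]
[0.5472 0.124  0.152 ]
[0.5304 0.1109 0.152 ]
centre [0.5269 0.1322 0.152 ]
across [-0.0239  0.0294  0.    ] 0.03790722907809379
h1 (array([0.5157, 0.1455, 0.1566]), np.float64(0.0030468032598679885))
h2 (array([0.5392, 0.1165, 0.1586]), np.float64(0.0021418218369247594))
t [238 236  15  17  96] [246.1458 242.8021]
((244.50001525878906, 244.00001525878906), (10.606600761413574, 14.849242210388184), 45.0)
[[0.525  0.1463 0.152 ]
 [0.5477 0.1245 0.152 ]
 [0.532  0.1082 0.152 ]
 [0.5094 0.13   0.152 ]] [0.5285 0.1272 0.152 ]
s [223 188  17  37 241] [231.1784 204.7012]
((231.0, 206.0), (36.0, 16.0), 90.0)
[[ 0.2481 -0.0002 -0.9687]
 [ 0.9687 -0.0008  0.2481]
 [-0.0008 -1.      0.    ]]
along/off -0.07211598436685557 2.0208627376293386e-05 [0.7865 0.6176] 38.139017632357316
```

>>> {"op": "arm_command", "data": {
  "deltas": [
    [0,0,0,0.173],
    [0,0,0,0.173],
    [0,0,0,0.173],
    [0,0,0,0.173],
    [0,0,0,0.173],
    [0,0,0,0.173],
    [0,0,0,0.173],
    [0,0,0,0.175],
    [0.036,0,-0.038,0],
    [0.036,0,-0.038,0],
    [0.036,0,-0.038,0],
    [0.036,0,-0.038,0],
    [0.036,0,-0.038,0],
    [0.036,0,-0.038,0],
    [0.036,0,-0.038,0],
    [0.036,0,-0.038,0],
    [0.036,0,-0.038,0],
    [0.036,0,-0.038,0]
  ],
  "fingers": 0,
  "newtons": 30
}}

```text
time: 2.55
tool_pos: [0.5026, 0.2495, 0.2315]
tcp_rot: [-1.57, 0.051, -0.052]
wrist_force: [-0.3, 0.9, -0.2]
width: 0.001
```

```bash
cat > d.py <<'E'
import sys
from h import *
np.set_printoptions(precision=4,suppress=True)
st=sensors.read_state();M=Ro.from_rotvec(st['tcp_rot']).as_matrix()
print('t',st['time'],'tcp',st['tool_pos'],'yaw',np.arctan2(M[1,0],M[0,0]),'F',st['wrist_force'],'w',st['width']*.0854,'q',st['q'])
print('xz axes',M[:,0],M[:,2])
if len(sys.argv)>3:
    print('tool delta',M.T@(np.array([float(a) for a in sys.argv[1:4]])-st['tool_pos']))
E
python3 d.py 0.486 -0.164 0.13
```

```text
t 2.55 tcp [0.5026 0.2495 0.2315] yaw -0.0660231181563132 F [-0.263   0.8759 -0.1795] w 0.00012616245661216852 q [0.4164 0.0487 1.8506 0.0001 1.2417 0.4824]
xz axes [ 0.9978 -0.066   0.0005] [0.066  0.9978 0.0004]
tool delta [ 0.0107  0.1014 -0.4138]
```

>>> {"op": "arm_command", "data": {
  "deltas": [
    [0.0015,0,-0.041,0],
    [0.0015,0,-0.041,0],
    [0.0015,0,-0.041,0],
    [0.0015,0,-0.041,0],
    [0.0015,0,-0.041,0],
    [0.0015,0,-0.041,0],
    [0.0015,0,-0.041,0],
    [0.0015,0,-0.041,0],
    [0.0015,0.02,-0.041,0],
    [0.0015,0.03,-0.044,0],
    [0,0.03,0,0],
    [0,0.02,0,0],
    [0,0,0,0]
  ]
}}

```text
time: 4.18
tool_pos: [0.4877, -0.1617, 0.1294]
tcp_rot: [-1.569, 0.055, -0.049]
wrist_force: [-0.0, -0.3, 0.4]
width: -0.003
```

```bash
python3 d.py 0.486 -0.164 0.11
python3 - <<'E'
from h import *
t=cam('top');s=cam('side')
a=cv2.resize(t['color'][225:305,320:460],None,fx=5,fy=5)[:,:,::-1];b=cv2.resize(s['color'][250:400,220:360],None,fx=4,fy=4)[:,:,::-1]
cv2.imwrite('pics/p1t.png',a);cv2.imwrite('pics/p1s.png',b)
E
```

```text
t 4.175 tcp [ 0.4877 -0.1617  0.1294] yaw -0.06650437457291666 F [-0.0333 -0.3194  0.3746] w -0.0002512697837996593 q [-0.3687  0.0509  2.047   0.      1.048  -0.3022]
xz axes [ 0.9978 -0.0665 -0.0041] [0.0665 0.9978 0.0013]
tool delta [-0.0014  0.0194 -0.0024]
```

View pics/p1t.png

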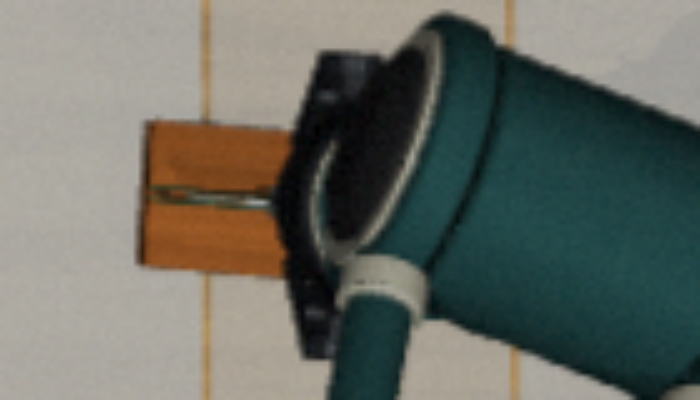

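View pics/p1s.png

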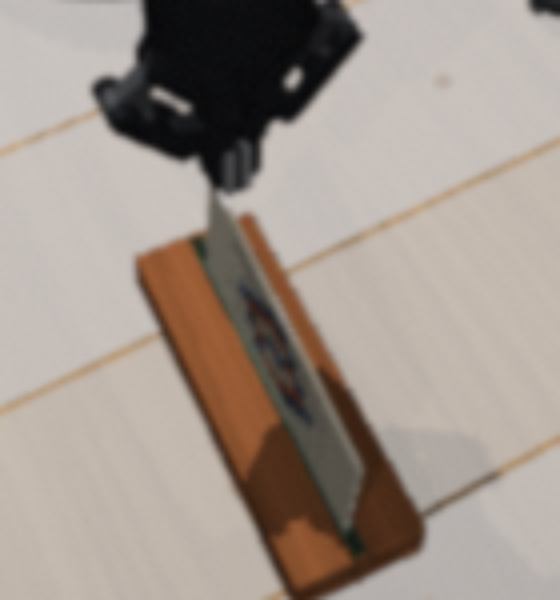

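The gripper is shut about 20 mm above the raised end: top view (275,200), side view at about (235,185). Now I'll press, moving along +y as the card turns.

>>> {"op": "arm_command", "data": {
  "deltas": [
    [0.003,0.008,-0.002,0],
    [0,0.008,0,0],
    [0,0.003,0,0],
    [0,0.002,0.001,0],
    [0,0.002,0.0015,0],
    [0,0.002,0.0015,0],
    [0,0.002,0.0015,0],
    [0,0.002,0.0015,0],
    [0,0.002,0.001,0],
    [0,0.001,0,0],
    [0,0,0,0]
  ]
}}

```text
time: 5.65
tool_pos: [0.493, -0.1564, 0.0993]
tcp_rot: [-1.57, 0.051, -0.052]
wrist_force: [-0.3, -0.1, 1.0]
width: 0.004
```

```bash
python3 d.py 0.486 -0.155 0.098
```

```text
t 5.65 tcp [ 0.493  -0.1564  0.0993] yaw -0.06588646639937512 F [-0.3049 -0.1042  0.9915] w 0.00030979160641503295 q [-0.3553  0.0896  2.0682 -0.0001  0.9833 -0.2894]
xz axes [ 0.9978 -0.0658  0.0005] [ 0.0658  0.9978 -0.0002]
tool delta [-0.0071  0.0013  0.0009]
```

Run:
```python
from h import *
s=cam('side')
b=cv2.resize(s['color'][270:380,240:340],None,fx=5,fy=5,interpolation=cv2.INTER_CUBIC)[:,:,::-1]
cv2.imwrite('pics/p2s.png',cv2.convertScaleAbs(b,alpha=1.6,beta=20))
```

```text
(no output)
```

View pics/p2s.png

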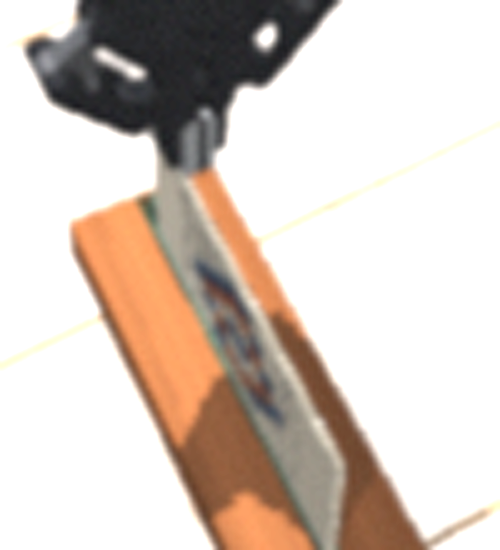

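```bash
cat > exp.py <<'E'
from h import *
s=cam('side')
O=np.array([.4822,-.217,0]);yv=np.array([.0665,.9978,0])
def corners(th):
    piv=O-yv*.08+[0,0,.008]
    z=np.array([0,0,1.])
    Y=yv*np.cos(th)+z*np.sin(th);Z=-yv*np.sin(th)+z*np.cos(th)
    return piv+Z*.09,piv+Z*.09+Y*.16
for th in(0,.02,.04,.07,.1):
    n,f=corners(th);print(th,'near',proj(s,n),'far',proj(s,f),n,f)
E
python3 exp.py
```

```text
0 near [307.79484011 363.367004  ] far [270.52450744 294.92260398] [ 0.47688  -0.296824  0.098   ] [ 0.48752  -0.137176  0.098   ]
0.02 near [308.27539434 364.25522086] far [270.87475786 294.68212947] [ 0.47676031 -0.29861992  0.097982  ] [ 0.48739818 -0.13900385  0.10118179]
0.04 near [308.75631334 365.15556586] far [271.24116458 294.47439088] [ 0.47664066 -0.30041512  0.09792801] [ 0.48727215 -0.14089482  0.1043263 ]
0.07 near [309.47784569 366.52794892] far [271.82123019 294.22521438] [ 0.47646139 -0.30310501  0.09777959] [ 0.48707533 -0.14384799  0.10897045]
0.1 near [310.1988276  367.92533056] far [272.43804699 294.05239276] [ 0.4762825  -0.30578924  0.09755037] [ 0.48686934 -0.14693882  0.11352372]
```

>>> {"op": "arm_command", "data": {
  "deltas": [
    [0,0.002,0,0],
    [0,0.002,0,0],
    [0,0.002,0,0],
    [0,0,0,0],
    [0,0,0,0]
  ]
}}

```text
time: 6.38
tool_pos: [0.4938, -0.1562, 0.0972]
tcp_rot: [-1.57, 0.051, -0.053]
wrist_force: [-8.4, 5.4, 24.5]
width: 0.003
```

```bash
python3 d.py
```

```text
t 6.375 tcp [ 0.4938 -0.1562  0.0972] yaw -0.06619835246339385 F [-8.3904  5.4141 24.4873] w 0.0002388405458313567 q [-0.355   0.0929  2.069   0.0009  0.9783 -0.2894]
xz axes [ 0.9978 -0.0661  0.0015] [0.0661 0.9978 0.0003]
```

>>> {"op": "arm_command", "data": {
  "deltas": [
    [0,-0.01,0,0],
    [0,-0.03,0,0],
    [0,-0.04,0,0],
    [0,-0.04,0.03,0],
    [0.005,0,0.045,0],
    [0.005,0,0.045,0],
    [0.005,0,0.045,0],
    [0.005,0,0.045,0],
    [0.005,0,0.045,0],
    [0,0,0,0]
  ],
  "fingers": 0.0854
}}

```text
time: 7.62
tool_pos: [0.5348, 0.0988, 0.2128]
tcp_rot: [-1.57, 0.049, -0.049]
wrist_force: [-0.2, -0.1, 0.3]
width: 0.998
```

```bash
python3 d.py 0.527 0.132 0.2
python3 - <<'E'
from h import *
t=cam('top','pics/t3.png')
s=cam('side')
b=cv2.resize(s['color'][270:380,240:340],None,fx=5,fy=5,interpolation=cv2.INTER_CUBIC)[:,:,::-1]
cv2.imwrite('pics/p3s.png',cv2.convertScaleAbs(b,alpha=1.4,beta=20))
b=cv2.resize(t['color'][235:295,335:445],None,fx=7,fy=7,interpolation=cv2.INTER_CUBIC)[:,:,::-1]
cv2.imwrite('pics/p3t.png',cv2.convertScaleAbs(b,alpha=1.4,beta=20))
E
```

```text
t 7.625 tcp [0.5348 0.0988 0.2128] yaw -0.062060084096193485 F [-0.1877 -0.0651  0.2798] w 0.08525658317024579 q [0.1368 0.0288 1.9063 0.0002 1.2065 0.1988]
xz axes [ 0.9981 -0.062  -0.0002] [0.062  0.9981 0.0002]
tool delta [-0.0098  0.0128  0.0326]
```

View pics/p3s.png

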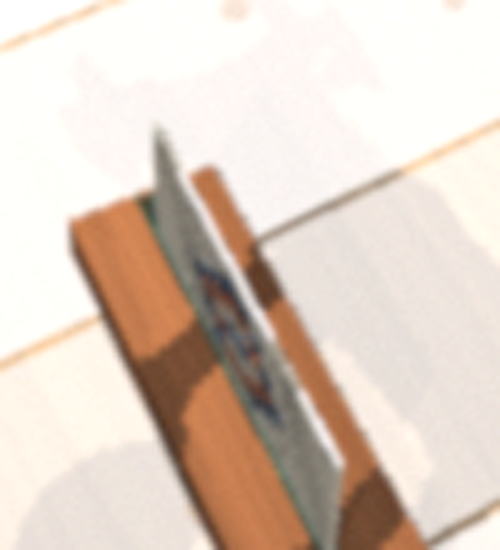

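View pics/p3t.png

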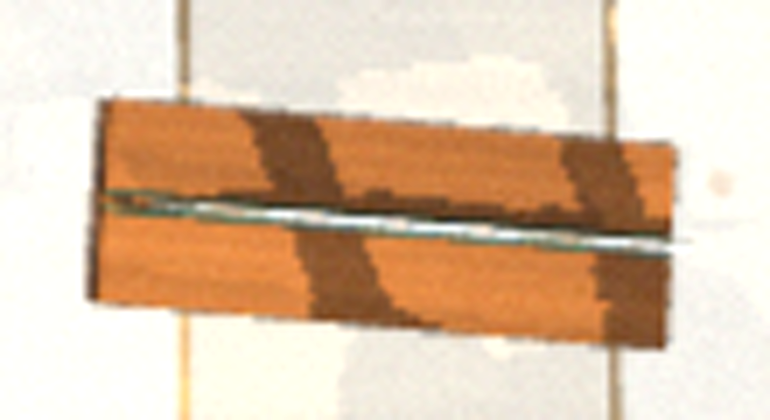

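>>> {"op": "arm_command", "data": {
  "deltas": [
    [-0.005,0,0.016,0],
    [-0.005,0,0.016,0],
    [0,0,0,0.168],
    [0,0,0,0.168],
    [0,0,0,0.168],
    [0,0,0,0.168],
    [0,0,0,0.168],
    [0,0,0,0],
    [0,0,0,0]
  ],
  "newtons": 40
}}

```text
time: 8.85
tool_pos: [0.5265, 0.1293, 0.2133]
tcp_rot: [-1.453, 0.705, -0.705]
wrist_force: [-0.6, -0.2, -0.5]
width: 1.0
```

```bash
python3 d.py 0.527 0.132 0.124
python3 - <<'E'
from h import *
t=cam('top','pics/t4.png')
s=cam('side')
b=cv2.resize(s['color'][140:260,190:310],None,fx=5,fy=5,interpolation=cv2.INTER_CUBIC)[:,:,::-1]
cv2.imwrite('pics/p4s.png',cv2.convertScaleAbs(b,alpha=1.6,beta=20))
b=cv2.resize(t['color'][160:280,165:285],None,fx=5,fy=5,interpolation=cv2.INTER_CUBIC)[:,:,::-1]
cv2.imwrite('pics/p4t.png',cv2.convertScaleAbs(b,alpha=1.6,beta=20))
E
```

```text
t 8.85 tcp [0.5265 0.1293 0.2133] yaw -0.9032294397579046 F [-0.5812 -0.1849 -0.4613] w 0.08538671102815482 q [0.1948 0.0251 1.9092 0.0001 1.2073 1.098 ]
xz axes [ 0.6191 -0.7853 -0.0001] [0.7853 0.6191 0.0001]
tool delta [-0.0018  0.0893  0.0021]
```

View pics/p4s.png

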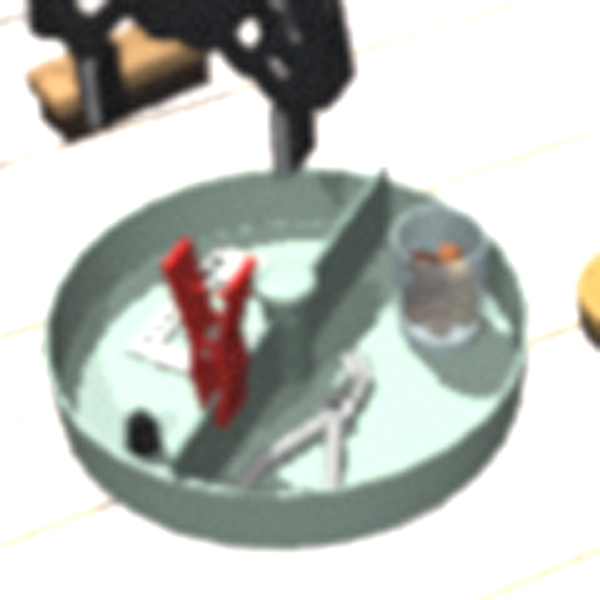

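View pics/p4t.png

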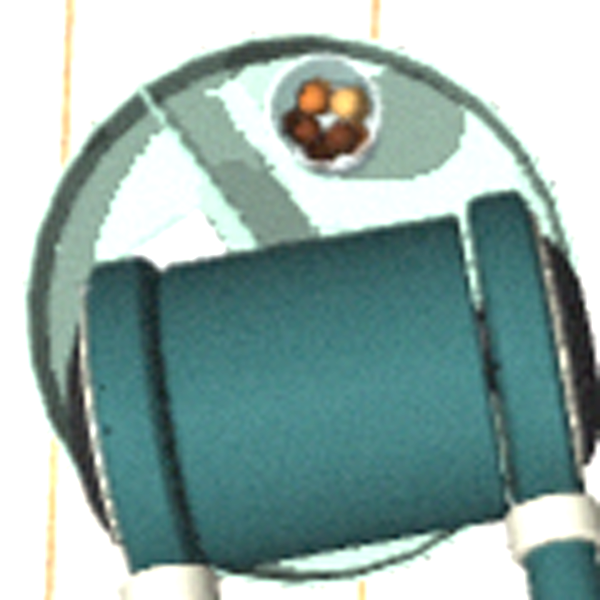

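>>> {"op": "arm_command", "data": {
  "deltas": [
    [-0.002,0.02,0.002,0],
    [0,0.03,0,0],
    [0,0.025,0,0],
    [0,0.015,0,0],
    [0,0,0,0],
    [0,0,0,0]
  ]
}}

```text
time: 9.7
tool_pos: [0.5279, 0.132, 0.1243]
tcp_rot: [-1.452, 0.706, -0.708]
wrist_force: [-0.2, 0.0, 1.3]
width: 1.003
```

```bash
python3 d.py 0.527 0.132 0.124
python3 - <<'E'
from h import *
s=cam('side')
b=cv2.resize(s['color'][140:260,190:310],None,fx=5,fy=5,interpolation=cv2.INTER_CUBIC)[:,:,::-1]
cv2.imwrite('pics/p5s.png',cv2.convertScaleAbs(b,alpha=1.6,beta=20))
E
```

```text
t 9.7 tcp [0.5279 0.132  0.1243] yaw -0.9058111136096114 F [-0.1806  0.0399  1.3157] w 0.08568465795503197 q [0.1993 0.1095 1.994  0.     1.0365 1.1051]
xz axes [ 0.617  -0.7869  0.0007] [0.7869 0.617  0.0015]
tool delta [-0.0005  0.0003 -0.0007]
```

View pics/p5s.png

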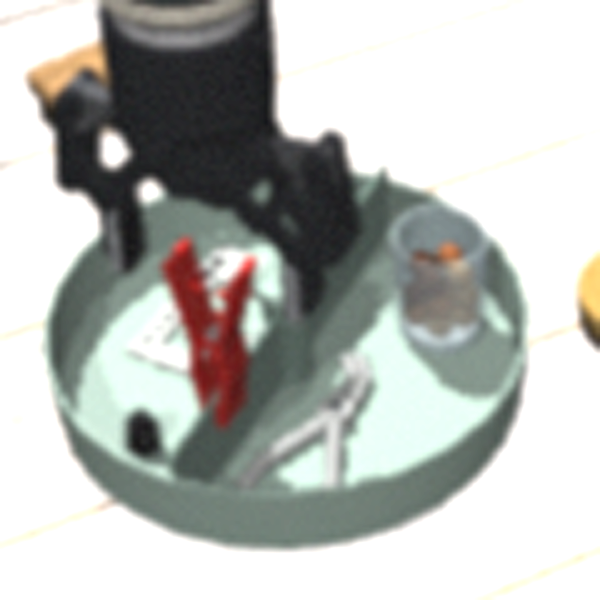

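>>> {"op": "arm_command", "data": {
  "deltas": [
    [0,0,0,0],
    [0,0,0,0],
    [0,0,0,0],
    [0,0,0,0],
    [0,0,0,0]
  ],
  "fingers": 0.034
}}

```text
time: 10.38
tool_pos: [0.5269, 0.1318, 0.1232]
tcp_rot: [-1.453, 0.707, -0.707]
wrist_force: [-0.3, -0.0, 0.5]
width: 0.399
```

```bash
python3 d.py 0.527 0.132 0.124
python3 - <<'E'
from h import *
s=cam('side')
b=cv2.resize(s['color'][140:260,190:310],None,fx=5,fy=5,interpolation=cv2.INTER_CUBIC)[:,:,::-1]
cv2.imwrite('pics/p6s.png',cv2.convertScaleAbs(b,alpha=1.6,beta=20))
E
```

```text
t 10.375 tcp [0.5269 0.1318 0.1232] yaw -0.9059640065766597 F [-0.2986 -0.0374  0.5291] w 0.03410360474919073 q [ 0.1993  0.1101  1.9956 -0.      1.0361  1.1053]
xz axes [ 0.6169 -0.787  -0.0001] [ 0.787   0.6169 -0.0002]
tool delta [-0.0001 -0.0008  0.0002]
```

View pics/p6s.png

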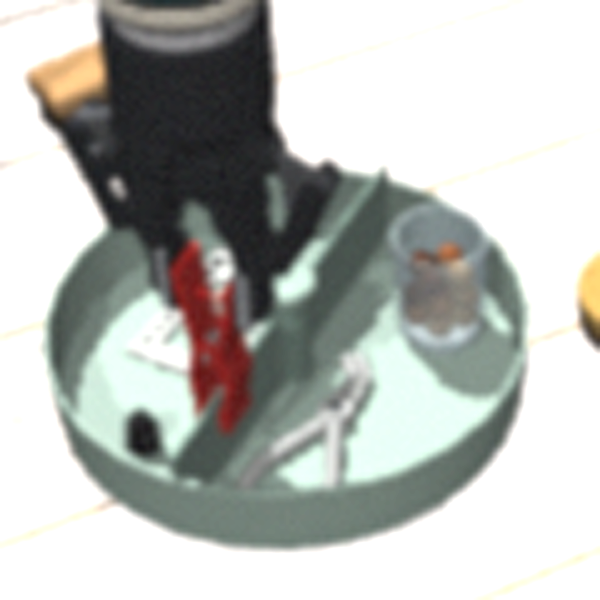

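>>> {"op": "arm_command", "data": {
  "deltas": [
    [0,0,0,0],
    [0,0,0,0],
    [0,0,0,0],
    [0,0,0,0],
    [0,0,0,0]
  ],
  "fingers": 0.01
}}

```text
time: 11.05
tool_pos: [0.527, 0.1318, 0.1233]
tcp_rot: [-1.453, 0.707, -0.707]
wrist_force: [-0.4, 0.1, -0.0]
width: 0.193
```

```bash
python3 d.py 0.527 0.132 0.124
python3 - <<'E'
from h import *
s=cam('side')
b=cv2.resize(s['color'][140:260,190:310],None,fx=5,fy=5,interpolation=cv2.INTER_CUBIC)[:,:,::-1]
cv2.imwrite('pics/p7s.png',cv2.convertScaleAbs(b,alpha=1.6,beta=20))
E
```

```text
t 11.05 tcp [0.527  0.1318 0.1233] yaw -0.9059809456209655 F [-0.3766  0.1404 -0.0469] w 0.01650600156754904 q [ 0.1993  0.1101  1.9954 -0.0001  1.0361  1.1053]
xz axes [ 0.6169 -0.787   0.    ] [ 0.787   0.6169 -0.    ]
tool delta [-0.0002 -0.0007  0.0001]
```

View pics/p7s.png

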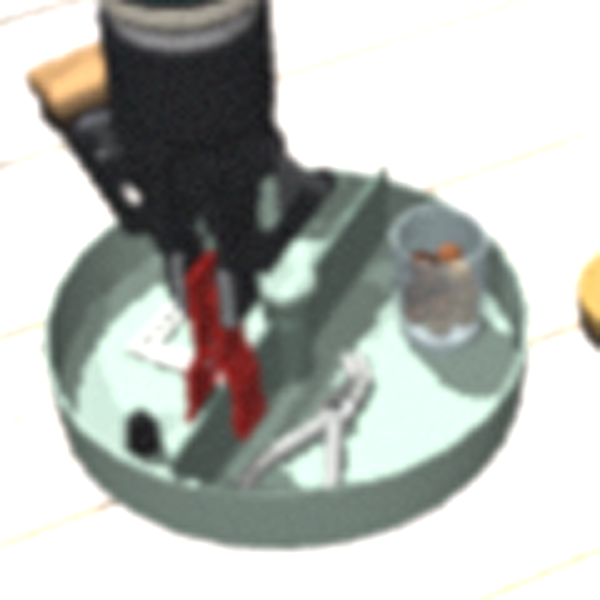

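>>> {"op": "arm_command", "data": {
  "deltas": [
    [0,-0.005,0,0],
    [0,-0.01,0,0],
    [0,-0.015,0,0],
    [0,-0.02,0,0],
    [0,-0.02,0,0],
    [0,-0.02,0,0],
    [0,-0.02,0,0],
    [0,0,0,0],
    [0,0,0,0]
  ]
}}

```text
time: 12.22
tool_pos: [0.5267, 0.1318, 0.233]
tcp_rot: [-1.453, 0.707, -0.707]
wrist_force: [0.2, -0.5, -0.6]
width: 0.193
```

```bash
python3 d.py
python3 - <<'E'
from h import *
s=cam('side')
b=cv2.resize(s['color'][120:260,190:310],None,fx=4,fy=4,interpolation=cv2.INTER_CUBIC)[:,:,::-1]
cv2.imwrite('pics/p8s.png',cv2.convertScaleAbs(b,alpha=1.6,beta=20))
E
```

```text
t 12.225 tcp [0.5267 0.1318 0.233 ] yaw -0.9059800153149918 F [ 0.2089 -0.5099 -0.5879] w 0.016473577623348834 q [0.1993 0.0132 1.8844 0.     1.2445 1.1053]
xz axes [ 0.6169 -0.787  -0.0002] [ 0.787   0.6169 -0.0004]
```

View pics/p8s.png

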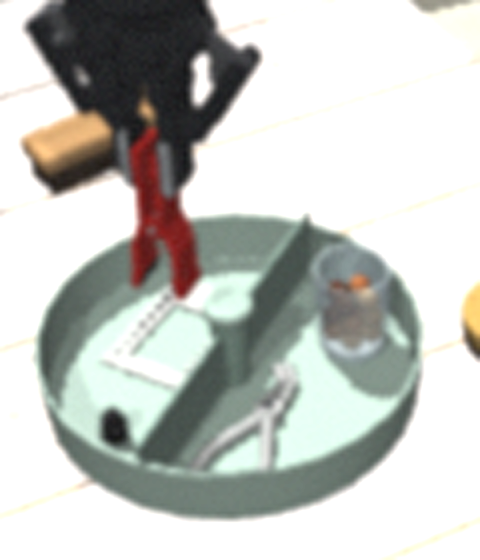

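```bash
python3 - <<'E'
from h import *
np.set_printoptions(precision=4,suppress=True)
t=cam('top');s=cam('side')
T=lambda x,y:(335+(x-3)/7,235+(y-3)/7)
S=lambda x,y:(240+(x-2)/5,270+(y-2)/5)
n,e=onz(s,*S(343,464),.098),0;f=onz(s,*S(160,128),.098)
print('side near/far',n,f,(n+f)/2)
for p in [(200,209),(400,224),(600,239),(688,243)]: print('top edge',onz(t,*T(*p),.098))
# pixel-level white edge fit in top view
g=t['color'].astype(int)
P=[]
for u in range(372,428):
    col=g[250:285,u]; v=np.argmax((col[12:26].sum(1)))+262
    P.append((u,v,col[v-250]))
A=np.array([(a,b) for a,b,_ in P]);k=np.polyfit(A[:,0],A[:,1],1);r=A[:,1]-np.polyval(k,A[:,0]);m=abs(r)<1.5;k=np.polyfit(A[m,0],A[m,1],1);print(k,m.sum())
for u in(375,400,425):print(u,np.polyval(k,u),onz(t,u,np.polyval(k,u),.098))
E
python3 d.py 0.4822 -0.217 0.233
```

```text
side near/far [ 0.4785 -0.2956  0.098 ] [ 0.4891 -0.1388  0.098 ] [ 0.4838 -0.2172  0.098 ]
top edge [ 0.4882 -0.1369  0.098 ]
top edge [ 0.4843 -0.2012  0.098 ]
top edge [ 0.4804 -0.2657  0.098 ]
top edge [ 0.4795 -0.2942  0.098 ]
[  0.0832 233.986 ] 56
375 265.1932672590567 [ 0.4868 -0.1635  0.098 ]
400 267.27375256322625 [ 0.483  -0.2199  0.098 ]
425 269.35423786739574 [ 0.4791 -0.2764  0.098 ]
t 12.375 tcp [0.5263 0.1317 0.232 ] yaw -0.9059833408617693 F [-0.2896 -0.7572  0.1751] w 0.017044053180854064 q [ 0.1993  0.0141  1.8852 -0.      1.2445  1.1053]
xz axes [ 0.6169 -0.787  -0.001 ] [ 0.787   0.6169 -0.002 ]
tool delta [ 0.2472 -0.0007 -0.2498]
```

>>> {"op": "arm_command", "data": {
  "deltas": [
    [0,0,0,-0.168],
    [0,0,0,-0.168],
    [0,0,0,-0.168],
    [0,0,0,-0.168],
    [0,0,0,-0.168],
    [-0.002,0,-0.02,0],
    [-0.002,0,-0.035,0],
    [-0.002,0,-0.039,0],
    [-0.002,0,-0.039,0],
    [-0.002,0,-0.039,0],
    [-0.002,0,-0.039,0],
    [-0.002,0,-0.039,0],
    [-0.002,0,-0.039,0],
    [-0.002,0,-0.035,0],
    [-0.002,0,-0.027,0],
    [0,0,0,0],
    [0,0,0,0]
  ]
}}

```text
time: 14.5
tool_pos: [0.4833, -0.217, 0.2328]
tcp_rot: [-1.569, 0.054, -0.053]
wrist_force: [0.0, 0.0, 0.9]
width: 0.192
```

```bash
python3 d.py 0.4833 -0.217 0.2
python3 - <<'E'
from h import *
t=cam('top')
s=cam('side')
b=cv2.resize(s['color'][240:390,220:350],None,fx=4,fy=4,interpolation=cv2.INTER_CUBIC)[:,:,::-1]
cv2.imwrite('pics/p9s.png',cv2.convertScaleAbs(b,alpha=1.6,beta=20))
b=cv2.resize(t['color'][235:295,335:475],None,fx=5,fy=5,interpolation=cv2.INTER_CUBIC)[:,:,::-1]
cv2.imwrite('pics/p9t.png',cv2.convertScaleAbs(b,alpha=1.6,beta=20))
E
```

```text
t 14.5 tcp [ 0.4833 -0.217   0.2328] yaw -0.06805049641608472 F [0.0313 0.0432 0.9296] w 0.01638070961837926 q [-0.4692 -0.0121  1.91    0.0004  1.2448 -0.4013]
xz axes [ 0.9977 -0.068  -0.0009] [0.068  0.9977 0.0008]
tool delta [ 0.0001  0.0328 -0.0001]
```

View pics/p9s.png

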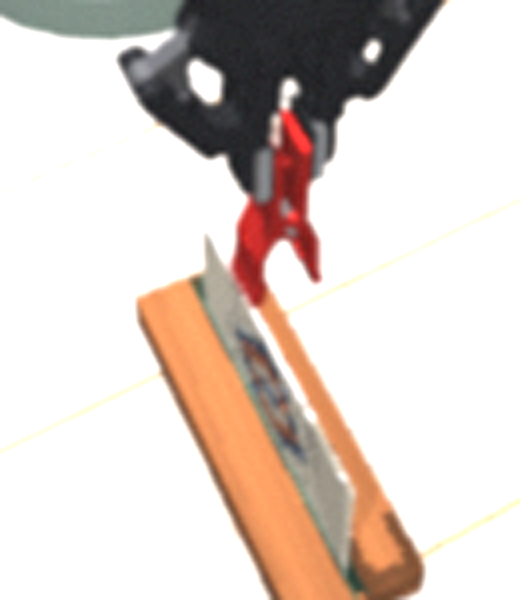

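View pics/p9t.png

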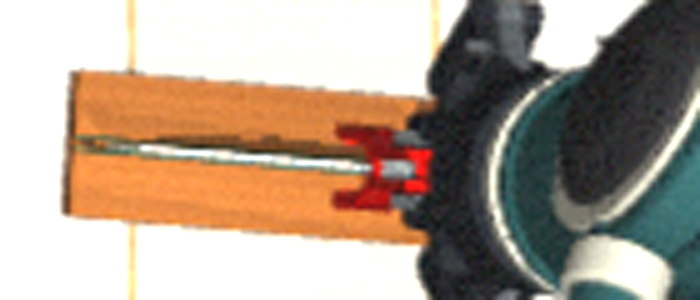

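Run:
```python
from h import *
np.set_printoptions(precision=4,suppress=True)
t=cam('top');s=cam('side');st=sensors.read_state();p=st['tool_pos'];M=Ro.from_rotvec(st['tcp_rot']).as_matrix()
S=lambda x,y:(220+(x-1.5)/4,240+(y-1.5)/4)
T=lambda x,y:(335+(x-2)/5,235+(y-2)/5)
def pl(c,uv,off):
    o,d=ray(c,*uv);n=M[:,2];q=p+n*off;x=o+d*((q-o)@n)/(d@n);return M.T@(x-p)
for q in[(256,305),(320,281),(288,212),(290,112)]:print('side',pl(s,S(*q),-.012))
for q in[(335,132),(333,200),(335,140),(333,193)]:print('top',pl(t,T(*q),.012))
for dz in (.015,.02,.025):
    print(dz,'pin proj top', (proj(t,p-[0,0,dz])-[335,235])*5+2, 'side',(proj(s,p-[0,0,dz]-M[:,2]*.012)-[220,240])*4+1.5)
```

```text
side [-0.0165  0.0718 -0.012 ]
side [ 0.0152  0.0736 -0.012 ]
side [-0.0022  0.0111 -0.012 ]
side [-0.0028 -0.0551 -0.012 ]
top [0.0127 0.0691 0.012 ]
top [-0.0157  0.0666  0.012 ]
top [0.0094 0.0684 0.012 ]
top [-0.0128  0.0672  0.012 ]
0.015 pin proj top [400.6816 167.6097] side [292.484  215.6335]
0.02 pin proj top [396.8928 167.3093] side [292.2203 222.6333]
0.025 pin proj top [393.1415 167.0119] side [291.9591 229.5637]
```

>>> {"op": "arm_command", "data": {
  "deltas": [
    [0.001,0.01,0,0],
    [0,0.02,0,0],
    [0,0.015,0,0],
    [0,0.01,0,0],
    [0,0.01,0,0],
    [0,0.01,0,0],
    [0,0.008,0,0],
    [0,0.003,0,0],
    [0,0,0,0],
    [0,0,0,0]
  ]
}}

```text
time: 15.95
tool_pos: [0.4852, -0.2173, 0.1478]
tcp_rot: [-1.571, 0.051, -0.052]
wrist_force: [-0.1, 0.4, -0.0]
width: 0.198
```

```bash
python3 d.py
python3 - <<'E'
from h import *
t=cam('top','pics/t10.png')
s=cam('side','pics/s10.png')
b=cv2.resize(s['color'][260:390,220:350],None,fx=4.5,fy=4.5,interpolation=cv2.INTER_CUBIC)[:,:,::-1]
cv2.imwrite('pics/p10s.png',cv2.convertScaleAbs(b,alpha=1.6,beta=20))
b=cv2.resize(t['color'][235:295,335:475],None,fx=5,fy=5,interpolation=cv2.INTER_CUBIC)[:,:,::-1]
cv2.imwrite('pics/p10t.png',cv2.convertScaleAbs(b,alpha=1.6,beta=20))
E
```

```text
t 15.95 tcp [ 0.4852 -0.2173  0.1478] yaw -0.06604346915577196 F [-0.0577  0.3884 -0.0064] w 0.01688086511148844 q [-0.4679  0.062   1.9981 -0.      1.0806 -0.4019]
xz axes [ 0.9978 -0.066   0.0008] [ 0.066   0.9978 -0.0003]
```

View pics/p10s.png

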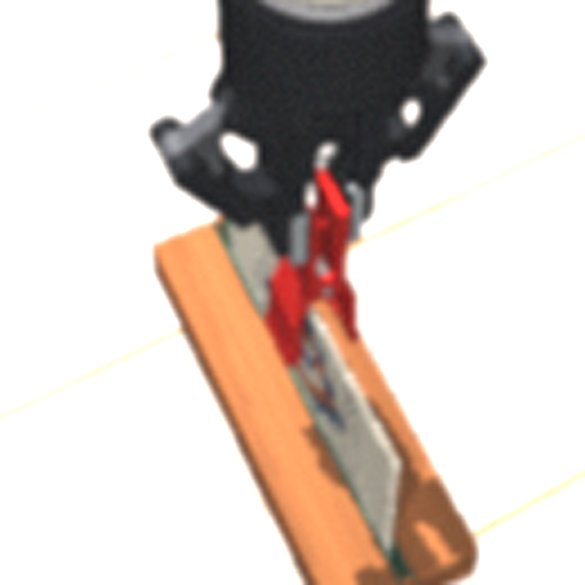

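View pics/p10t.png

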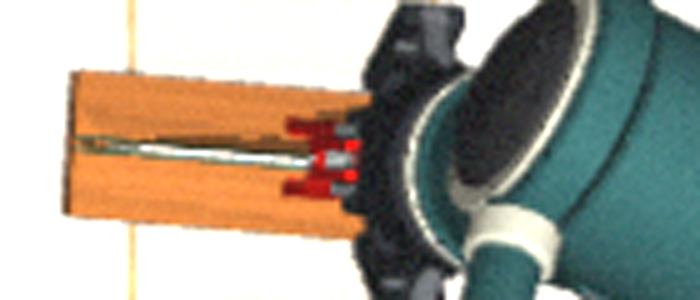

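View pics/t10.png

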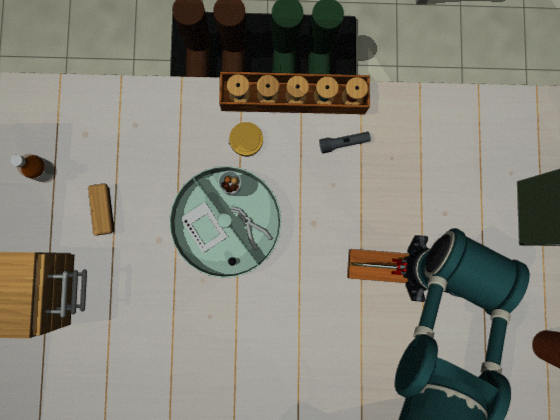

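Run:
```python
from h import *
np.set_printoptions(precision=4,suppress=True)
t=cam('top');s=cam('side');st=sensors.read_state();p=st['tool_pos'];M=Ro.from_rotvec(st['tcp_rot']).as_matrix()
S=lambda x,y:(220+(x-1.75)/4.5,260+(y-1.75)/4.5)
T=lambda x,y:(335+(x-2)/5,235+(y-2)/5)
def pl(c,uv,off):
    o,d=ray(c,*uv);n=M[:,2];q=p+n*off;x=o+d*((q-o)@n)/(d@n);return x, M.T@(x-np.array([.4833,-.217,.098]))
for q in[(292,366),(354,340)]:print('side',pl(s,S(*q),-.012))
for q in[(286,120),(285,134),(283,181),(283,194)]:print('top',pl(t,T(*q),.012))
print('near corner',S(400,463),st['width'],st['wrist_force'],st['time'],np.abs(st['joint_vel']).max())
```

```text
side (array([ 0.4687, -0.2282,  0.0748]), array([-0.0138,  0.0232, -0.0121]))
side (array([ 0.4981, -0.2301,  0.0743]), array([ 0.0156,  0.0237, -0.0121]))
top (array([ 0.502 , -0.2063,  0.0797]), array([0.018 , 0.0183, 0.0119]))
top (array([ 0.4957, -0.2059,  0.0793]), array([0.0116, 0.0187, 0.0119]))
top (array([ 0.4744, -0.2045,  0.0804]), array([-0.0097,  0.0176,  0.0119]))
top (array([ 0.4686, -0.2041,  0.0817]), array([-0.0155,  0.0163,  0.0119]))
near corner (308.5, 362.5) 0.1978331735406636 [-0.1556 -0.4189 -0.5012] 16.15 0.0030093976608769136
```

```bash
python3 -c "
from workcell import job
print(job.finish_job())"
```

```text
the job is handed in; nothing more can be done
None
```

I handed in the job at about 16 s of the 46 s. The card is pressed level, and the clip is held squeezed open over the middle of its top edge. The hand-in gave no verdict, so what follows is from my own camera and sensor checks.

- **Card:** I pressed the raised end with the shut fingertips until it hit its stop. At that point the wrist force was about 25 N with the fingertips at z = 97 mm. The last side view still shows the card level: its near top corner is at about (308.5, 362.5), and (307.8, 363.4) is expected when level.
- **Clip:** I squeezed it to its stop, with the finger opening steady at 16–17 mm, and lifted it straight off the divider.
- **Final position:** The inner jaw corners are about +11.6 mm and −9.7 mm from the card's mid-plane. The tips are 16–24 mm below the top edge (the two views differ by about 5 mm) and centred along it within a couple of mm. The pin is parallel to the edge, the wrist force is about zero, and the arm is still.
- **Surroundings:** In the last top view the caddy looks unturned, and the other things look to be where they were.
- **What disagreed:** The two cameras differ by about 2 mm, which matches the stated calibration. The first press read only about 1 N although the card already looked level, so I pressed another 6 mm (commanded) to be sure it was seated.

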